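# Open the screw station's guard gate and hold it for a colleague

### The arm

A 6-joint arm with a two-finger parallel gripper is mounted at the origin on the work surface. World frame = base frame: x ahead of the robot, y to its left, z up, the work surface at z = 0. Lengths are in m, angles in rad, forces in N, time in s.
With the tool pointing down it reaches from about 0.25 to 0.725 m from the base axis. Payload 4 kg.
Tool frame: the origin (TCP) lies on the centre line of the jaws, within the pads' length; the fingertips stand 17 mm ahead of it and the grasp point (between the pads) lies 2 mm behind it; z points along the fingers, y is the line along which they close (so a half turn about z gives the same grasp; the last joint's range is limited). The gripper opens to 85 mm and grips with 20 to 120 N. Pads are 22 mm wide; open, the fingers measure 114 mm over their backs; the gripper's body (76 mm by 85 mm) begins 54 mm behind the grasp point. The pads swing forward as they close: fully open they stand 13 mm farther back than shut.
Start: joints at [1.164, 0.241, 0.005, 1.335, 0, 1.571], TCP at [0.198, 0.459, 0.225] pointing down, gripper open.
Joint ranges: [-2.72, 2.72], [-1.05, 1.87], [-1.09, 1.28], [-1.99, 2.15], [-1.42, 1.44], [-3.14, 3.14]. Speed limits (rad/s): [2.79, 2.79, 3.14, 3.14, 3.14, 3.14].

### API

Orientations are given as a unit quaternion [x, y, z, w].
In Python, from workcell import get_obs, imaging, order gives the robot as it stands.
- The arm moves only by the tool apply_moves, never from a script. Its argument "targets" is a list that holds one entry, the list of rows, each a list of 5 numbers: the shift along the world's x, y, z in units of 40 mm (1.0 is 40 mm), then the turn about the world's z in degrees, then the gripper command: -1 is shut, 1 is fully open, values between are in proportion. In form: [[[dx, dy, dz, turn, fingers], ...]]. A call has 1 to 8 rows; each row shifts and turns the commanded pose from where the row before left it; what a row does not reach is not made up. A row lasts 1/12 s, in which the tool goes at most 41.7 mm and 7.16 degrees, less where a joint would pass 70% of its speed; a pose out of reach is approached as far as the arm can. A call is refused whole if a number of a shift passes 1 or a number of a turn 7.16, either way. A call with a gripper value outside its range is refused whole. The fingers move at their own pace and stop on an object; the grip force is fixed at half the most. Time passes only in rows, so rows that do not move let the fingers close. It gives the time, the measured TCP pose, the force, the opening and the grip force at its end, in the units of the state.
- get_obs(): the state, without advancing time (a new reading comes with each control period).
- imaging.camera(name): name is "side" or "top"; returns (picture, depth): 384x512x3 uint8, blue, green, red; 384x512 float32, m along the optical axis (not along the pixel's ray), 0 where there is no reading.
- imaging.get_calibration(name): a dict with "camera_matrix" (3x3 intrinsics, pixels), "eye" and "rotation" of the camera in the world. Camera axes: x right, y down, z forward; pixel columns grow to the right and rows downward; lengths in m; the calibration is good to about 2 mm. A picture is of the moment at which its call begins. get_calibration takes no time and is no camera call.
- order.job_done(): hands the job in; it is judged then, once.
The state is a dict: "clock": time; "joint_pos": joint angles; "joint_vel": joint speeds; "tau": joint torques, N m; "eef_pos": TCP position; "tool_rot": TCP orientation; "ft_force": force on the tool from outside, world axes, zero at the start; "ft_torque": the same for the moment, N m; "grip_width": finger opening in m; "grasp_force": force on a finger pad.
Only numpy, scipy, OpenCV 4.12 (cv2) and the standard library are available. Lean on these libraries where they do the work, as an engineer would, in place of code of your own. Each camera call takes 0.05 s, during which the arm holds its last target. There are 200 camera calls.

### The job

A screw has jammed in the screwdriving station and your colleague needs both hands inside. First slide the screw bin along its rail to the far end stop, out of the way of the guard gate; then push the gate's cross-bolt safety fully in; then squeeze the spring catch, swing the gate out past its half-open check until it stands square to the front of the guard, and stay there holding it wide open - the program finishes while still holding the gate, because it springs back when let go. Leave the other things on the bench where they are.

Things in the scene. Friction and masses are not known exactly. Their poses are not given: they have to be found in the camera images.
- guard: fixed screwdriving station: base plate and open-topped fence of aluminium posts and clear panels (270 x 270 mm, 175 high); driver and column stand 100-220 mm behind the gate at y +30 to +115, 400 mm high. Origin on the bench under the middle of its front opening, in the closed gate's plane; x points into the station, y left (to the hinge), z up. Gate's free edge at y = -90 mm, latch post beyond it
- gate_angle (a joint): gate angle, rad: 0 shut, 1.57 square to the front, stop 1.65. Turns clockwise seen from above: the free edge comes out to -x of the guard. A weak spring (about 1 N at the catch) pulls it shut. From 0.42 to 0.88 a nub at the hinge rides over a sprung roller (the check), about 5 N at the catch; let go beyond that, it rests back on the roller near 0.9
- gate: the gate: aluminium frame with clear panel, 16 mm thick, from 7 to 200 mm off the hinge axis, 30 to 180 mm above the bench; both catches stand on its top rail. Origin on the hinge axis at bench height; its -y points from the hinge to the free edge, -x is its front (outer) side; at angle 0 its axes are those of the guard
- gate_hinge (a point): point on the vertical hinge axis, 180 mm above the bench, 110 mm to +y of the guard's origin
- bin (a joint): slide of the screw bin along its rail, m: grows towards -y of the guard (away from the hinge side) from y = +30 mm at 0 to y = -150 mm at the end stop, 0.18; below about 0.155 the bin stands in the gate's way. Needs about 3 N and stays where it is left
- bin_grip (a point): grip of the blue screw bin: an upright web 10 mm thick along the rail (guard y), 44 mm wide across it (guard x). Site 95 mm above the bench, top of the web 110, rim of the bin 72. Bin 70 (x) by 80 mm (y), on a rail along the guard's front, centred 95 mm before the gate plane
- safety (a joint): cross-bolt safety, m: 0 out (locked), 0.012 fully in. Pushed along +x of the gate leaf with about 4 N; it stays where it is left. While it is out it blocks the tail of the spring catch, so that the catch cannot be squeezed
- safety_button (a point): centre of the outer face of the cross-bolt's round black button (18 mm across, 203 mm above the bench) on the front (-x) of the safety case; stands 15 mm out of the case, 3 mm when fully in. Moves with the button
- safety_case (a point): middle of the dark steel box with the cross-bolt, on the gate's top rail 84 mm from the hinge axis: 30 mm thick (leaf x, faces at -15 and +15), 40 mm along the gate, 180 to 222 mm above the bench; point at 203 mm. Its back face is the rest for squeezing the button: 45 mm over button and case, 33 fully in
- catch (a joint): spring catch, m: 0 shot, 0.014 fully squeezed. From about 0.011 its bolt is clear of the latch post. The spring (6 to 10 N) shoots it again when it is let go, so keep it squeezed while the gate leaves the post
- catch_grip (a point): squeeze point of the catch, on the gate's top rail, 162 mm from the hinge axis, 217 mm above the bench, fixed in the leaf. Two upright steel tabs, 20 mm wide (leaf x), 7 thick (leaf y), tops at 236, bolt top beneath at 191: the fixed one's outer face 148 mm from the hinge axis, the moving one's at 190, at 176 when squeezed (28 mm over both); point midway when squeezed
- bracket_a: black moulded camera bracket, 56 x 38 x 54 mm, loose, a bystander (origin under its middle)
- bracket_b: another such bracket, bystander
- bracket_c: another such bracket, bystander
- tape_roll: white tape roll, 72 mm across, 24 mm high, lying flat, bystander
- threadlock: small bottle, 34 mm across, 85 mm high, upright, bystander
- screwdriver: hand screwdriver lying on the bench, bystander
- screw_dish: small steel dish, 70 mm across, 22 mm high, bystander

How it is judged:
By the outcome, as a careful person would: the job done as asked, in the order asked, and still so for the second after the job is handed in, while the arm keeps its last pose, push and grip.
It also fails if it takes over 59 s, if anything falls off the work surface, if the arm or the gripper's body presses on something with over 40 N, if the wrist force passes 120 N, or if a joint passes its speed limit or range.

## Working session

There is one attempt and no reset: what is moved stays moved. The work goes in short steps, Python scripts to look and compute and a tool call to move; the robot and the scene stay as the last step left them, time stands still between calls to the robot, and variables do not carry over. Pictures are saved under pics/ and viewed, at most 10 in all, crops included, and the job is handed in when it is done.

Besides the shell and the picture viewer there is one more tool, called as name(argument=value, ...) on one line, values as JSON. apply_moves: Moves the arm, as the interface text tells. Its arguments: {"type":"object","properties":{"targets":{"type":"array","items":{"type":"array","items":{"type":"array","items":{"type":"number"}}}}},"required":["targets"]}

```bash
mkdir -p pics
cat > h.py <<'E'
import numpy as np, cv2
from workcell import get_obs, imaging, order
def cal(n):
    c=imaging.get_calibration(n); return np.array(c["camera_matrix"]),np.array(c["eye"]),np.array(c["rotation"])
def p3(n,d,u,v,r=1):
    K,e,R=cal(n); w=d[v-r:v+r+1,u-r:u+r+1]; z=np.median(w[w>0])
    return e+R@(z*np.linalg.inv(K)@[u,v,1])
def proj(n,P):
    K,e,R=cal(n); q=K@(R.T@(np.array(P)-e)); return q[:2]/q[2]
E
python3 - <<'E'
from h import *
for n in("side","top"):
    p,d=imaging.camera(n); cv2.imwrite(f"pics/{n}0.png",p); np.save(n+"0.npy",d); cv2.imwrite(f"pics/{n}0b.png",cv2.resize(p,(800,600),interpolation=cv2.INTER_CUBIC))
    K,e,R=cal(n);print(n,K[0,0],K[:2,2],e,R.round(3).tolist())
print(get_obs())
E
```

```text
side 404.5386149436163 [250.27594312 191.70855769] [ 0.02368366 -0.48935376  0.91683671] [0.846, -0.375, 0.15, -0.347]
top 358.9740445500422 [260.27812159 192.24417765] [0.37951567 0.03026851 0.92501994] [0.712, -0.692, 0.082, -0.08]
{'clock': 0.1, 'joint_pos': array([1.16399656e+00, 2.41366069e-01, 3.84877253e-03, 1.33521088e+00,
       4.03431480e-05, 1.57084887e+00]), 'joint_vel': array([-1.86033558e-04, -2.48302596e-03,  3.69234021e-03,  2.34270535e-04,
        8.83949870e-04, -3.09098525e-05]), 'tau': array([-1.85066597e-05, -3.73137832e+01,  2.53009754e+01,  1.08343808e-02,
        2.61700200e-05,  1.25293482e-05]), 'eef_pos': array([0.19759242, 0.45866172, 0.22448392]), 'tool_rot': array([ 2.02025943e-01,  9.79379694e-01, -9.41945121e-04, -2.14848378e-04]), 'ft_force': array([-0.50800141,  0.466848  ,  0.25279064]), 'ft_torque': array([ 0.04006173,  0.01291816, -0.01447027]), 'grasp_force': 0.0, 'grip_width': 0.08597587046497845}
```

View pics/top0b.png

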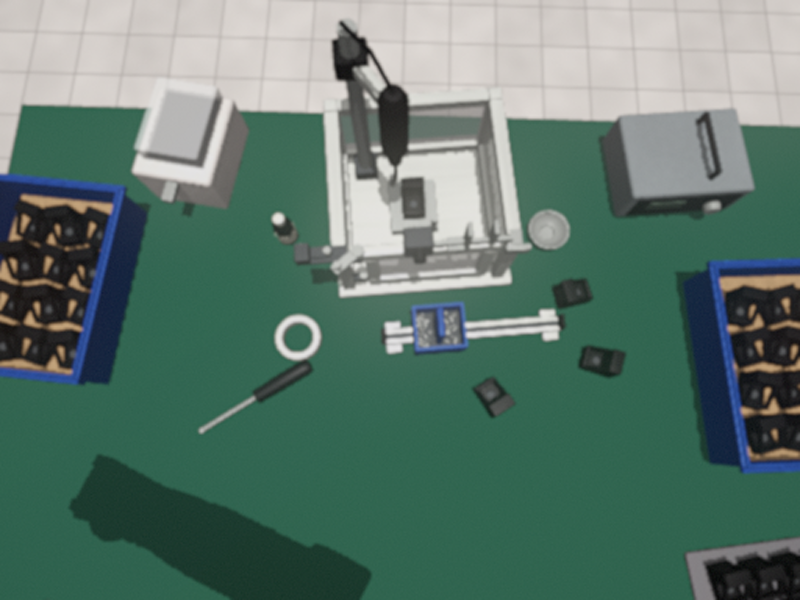

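View pics/side0b.png

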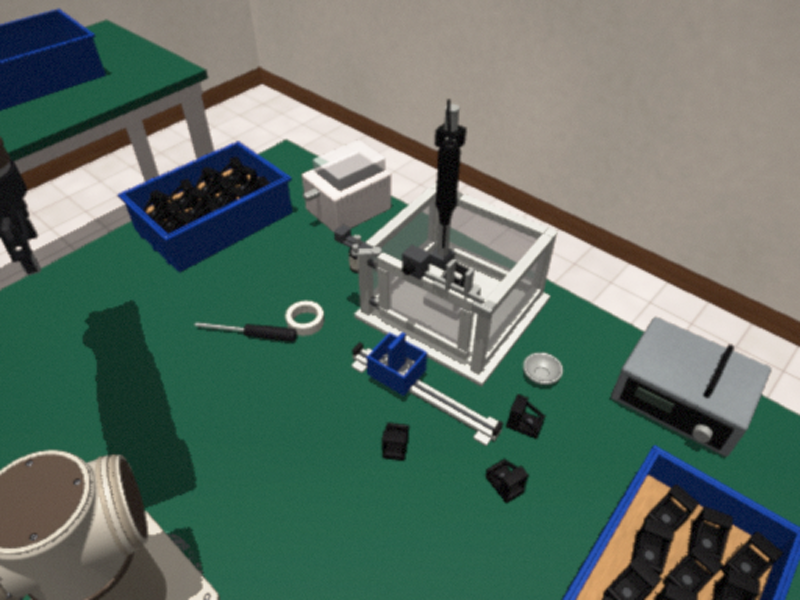

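Top view: bin at (440,327) and its rail running to (563,322), the gate and its catches around (340-520,250). Side view: dark safety case at (417,260), catch tabs at (458,275). The "rotation" is a quaternion, so I'll fix the helper and enlarge.

```bash
sed -i 's/np.array(c\["rotation"\])$/Rotation.from_quat(c["rotation"]).as_matrix()/; 1a from scipy.spatial.transform import Rotation' h.py
python3 - <<'E'
from h import *
p=cv2.imread("pics/top0.png"); cv2.imwrite("pics/topc.png",cv2.resize(p[140:240,185:365+0],None,fx=4.4,fy=4.4,interpolation=cv2.INTER_CUBIC))
p=cv2.imread("pics/side0.png"); cv2.imwrite("pics/sidec.png",cv2.resize(p[135:285,210:360],None,fx=4,fy=4,interpolation=cv2.INTER_CUBIC))
d=np.load("top0.npy")
for u,v in [(285,200),(300,240),(330,205),(266,205),(358,205),(190,215)]: print(u,v,p3("top",d,u,v))
E
```

```text
285 200 [ 0.57046234 -0.0332424   0.03144583]
300 240 [ 0.47347737 -0.07544859 -0.00177109]
330 205 [ 0.56391353 -0.15071517  0.01605387]
266 205 [0.55555938 0.01483705 0.03424292]
358 205 [ 0.56331242 -0.21947852  0.02915062]
190 215 [5.30102531e-01 2.11497824e-01 1.13222599e-05]
```

View pics/topc.png

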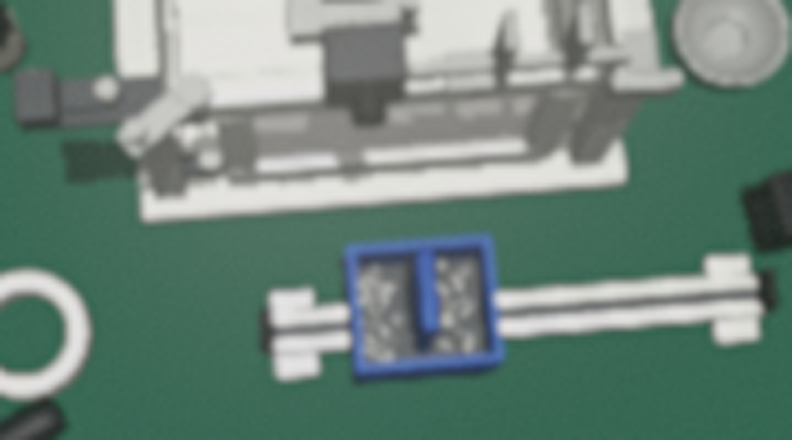

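View pics/sidec.png

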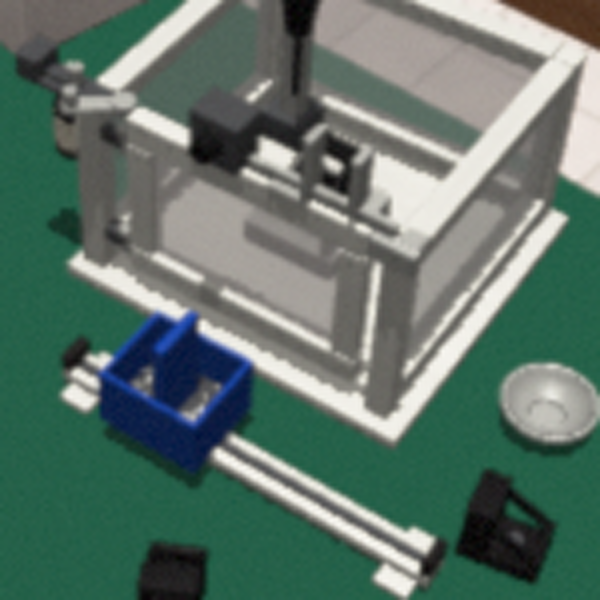

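Top crop: web top centre about (425,290), case top centre (366,58). Side crop: web top (178,335), case top about (228,112), tab tops (316,130) and (358,158), button (203,150).

```bash
cat > fit.py <<'E'
from h import *
from scipy.optimize import least_squares
T=lambda x,y:(185+x/4.4,140+y/4.4); S=lambda x,y:(210+x/4,135+y/4)
obs=[("top",T(425,290),"web"),("top",T(366,58),"case"),("side",S(178,335),"web"),("side",S(228,112),"case"),("side",S(316,130),"t1"),("side",S(358,158),"t2"),("side",S(203,150),"btn"),("top",T(508,15),"t1"),("top",T(577,-5),"t2")]
def model(s): return dict(web=(-.095,.03-s,.110),case=(0,.026,.222),t1=(0,-.0415,.236),t2=(0,-.0765,.236),btn=(-.03,.026,.203))
def W(q,P): c,s=np.cos(q[2]),np.sin(q[2]); return np.array([q[0]+c*P[0]-s*P[1],q[1]+s*P[0]+c*P[1],P[2]])
def res(q): m=model(q[3]); return np.concatenate([proj(n,W(q,m[k]))-uv for n,uv,k in obs])
def ray(n,uv,z):
    K,e,R=cal(n); r=R@np.linalg.inv(K)@[*uv,1]; return e+r*(z-e[2])/r[2]
def tri(a,b):
    A=[];B=[]
    for n,uv in(a,b):
        K,e,R=cal(n); r=R@np.linalg.inv(K)@[*uv,1]; r/=np.linalg.norm(r); M=np.eye(3)-np.outer(r,r); A.append(M);B.append(M@e)
    return np.linalg.lstsq(np.vstack(A),np.hstack(B),rcond=None)[0]
if __name__=="__main__":
    for n,uv,k in obs: print(n,k,ray(n,uv,model(0)[k][2]).round(4))
    print("tri web",tri(obs[0][:2],obs[2][:2]).round(4),"case",tri(obs[1][:2],obs[3][:2]).round(4),"t1",tri(obs[4][:2],obs[7][:2]).round(4))
    r=least_squares(res,[.65,0,0,0],loss="soft_l1"); q=r.x; print("fit",q.round(4)); print(res(q).reshape(-1,2).round(1).tolist())
    for a in [(-.2,.2)]: pass
    print("rail ends",[ray("top",T(*t),.02).round(3).tolist() for t in((295,335),(735,300))],"plate",[ray("top",T(*t),.006).round(3).tolist() for t in((142,220),(627,184))])
    for k,P in model(q[3]).items(): print(k,W(q,P).round(4))
    print("hinge",W(q,(0,.11,.18)).round(4))
E
python3 fit.py
```

```text
top web [ 0.5395 -0.0199  0.11  ]
top case [0.6275 0.0162 0.222 ]
side web [ 0.5385 -0.0272  0.11  ]
side case [0.6295 0.0112 0.222 ]
side t1 [ 0.6412 -0.0509  0.236 ]
side t2 [ 0.6384 -0.086   0.236 ]
side btn [0.6072 0.0127 0.203 ]
top t1 [ 0.6455 -0.0488  0.236 ]
top t2 [ 0.6563 -0.0809  0.236 ]
tri web [ 0.5426 -0.0214  0.1012] case [0.6309 0.0149 0.2179] t1 [ 0.6461 -0.0486  0.232 ]
fit [ 0.6348 -0.0087  0.2491  0.02  ]
[[1.1, -0.3], [-0.1, -0.4], [-0.9, -1.3], [-1.8, -0.7], [0.3, -1.1], [2.7, -3.7], [-0.9, 2.2], [0.1, 0.2], [1.0, 1.3]]
rail ends [[0.528, 0.049, 0.02], [0.556, -0.206, 0.02]] plate [[0.598, 0.143, 0.006], [0.628, -0.147, 0.006]]
web [ 0.5402 -0.0224  0.11  ]
case [0.6284 0.0165 0.222 ]
t1 [ 0.645 -0.049  0.236]
t2 [ 0.6536 -0.0829  0.236 ]
btn [0.5993 0.0091 0.203 ]
hinge [0.6077 0.0979 0.18  ]
```

Yaw from the rail and the base plate agrees at about 0.106 (the free fit of yaw was ill-conditioned). Guard origin is about (0.631,-0.011), bin web about (0.539,-0.021) with slide about 0.03. Moving above the bin.

apply_moves(targets=[[[0.53, -0.75, 0, 1.85, 0.0], [0.53, -0.75, 0, 1.85, 0.0], [0.53, -0.75, 0, 1.85, 0.0], [0.53, -0.75, 0, 1.85, 0.0], [0.53, -0.75, 0, 1.85, 0.0], [0.53, -0.75, 0, 1.85, 0.0], [0.53, -0.75, 0, 1.85, 0.0], [0.53, -0.75, 0, 1.85, 0.0]]])

```text
clock: 0.77
eef_pos: [0.3678, 0.2174, 0.2251]
tool_rot: [0.073, 0.997, -0.0, -0.0]
ft_force: [0.5, 0.8, -0.5]
grip_width: 0.0425
grasp_force: 0.0
```

apply_moves(targets=[[[0.53, -0.75, 0, 1.85, 0.0], [0.53, -0.75, 0, 1.85, 0.0], [0.53, -0.75, 0, 1.85, 0.0], [0.53, -0.75, 0, 1.85, 0.0], [0.53, -0.75, 0, 1.85, 0.0], [0.53, -0.75, 0, 1.85, 0.0], [0.53, -0.75, 0, 1.85, 0.0], [0.53, -0.75, 0, 1.85, 0.0]]])

```text
clock: 1.43
eef_pos: [0.5374, -0.0226, 0.2248]
tool_rot: [-0.056, 0.998, 0.0, -0.0]
ft_force: [0.9, 0.7, -0.2]
grip_width: 0.0426
grasp_force: 0.0
```

apply_moves(targets=[[[0, 0, -0.6, 0, 0.0], [0, 0, -0.6, 0, 0.0], [0, 0, -0.6, 0, 0], [0, 0, 0, 0, 0]]])

```text
clock: 1.77
eef_pos: [0.5331, -0.0211, 0.1478]
tool_rot: [-0.054, 0.999, 0.001, -0.005]
ft_force: [-0.9, -1.0, -0.7]
grip_width: 0.0424
grasp_force: 0.0
```

```bash
cat > snap.py <<'E'
from h import *; import sys
n,tag=sys.argv[1:3]; x0,y0,x1,y1=map(int,sys.argv[3:7])
p,d=imaging.camera(n); np.save(f"{n}{tag}.npy",d)
f=min(800/(x1-x0),600/(y1-y0)); cv2.imwrite(f"pics/{n}{tag}.png",cv2.resize(p[y0:y1,x0:x1],None,fx=f,fy=f,interpolation=cv2.INTER_CUBIC)); print("scale",f)
o=get_obs(); print(o["clock"],o["eef_pos"],o["joint_pos"].round(2),o["ft_force"].round(1),o["grip_width"])
E
python3 snap.py side 1 200 120 370 250
```

```text
scale 4.615384615384615
1.8167 [ 0.53438112 -0.02091087  0.15037023] [-0.04  0.36 -0.03  1.19  0.   -0.15] [-0.7  0.2 -0.1] 0.04284653680188876
```

View pics/side1.png

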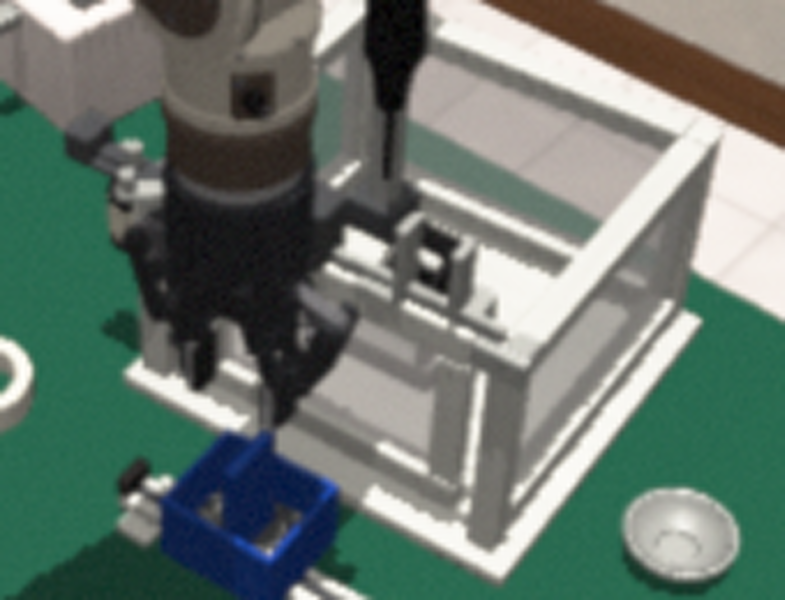

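The fingers (tips about (200,385) and (270,410)) straddle the web top at about (250,450). Lowering and closing.

apply_moves(targets=[[[0.05, -0.05, -0.35, 0, 0], [0.05, 0, -0.35, 0, 0], [0, 0, -0.35, 0, 0], [0, 0, -0.35, 0, 0], [0, 0, 0, 0, 0]]])

```text
clock: 2.23
eef_pos: [0.5401, -0.0225, 0.0964]
tool_rot: [-0.055, 0.998, 0.0, -0.001]
ft_force: [-0.6, 0.4, -0.2]
grip_width: 0.0429
grasp_force: 0.0
```

apply_moves(targets=[[[0, 0, 0, 0, -0.6], [0, 0, 0, 0, -1], [0, 0, 0, 0, -1], [0, 0, 0, 0, -1], [0, 0, 0, 0, -1], [0, 0, 0, 0, -1]]])

```text
clock: 2.73
eef_pos: [0.5423, -0.0227, 0.0993]
tool_rot: [-0.055, 0.998, 0.0, 0.002]
ft_force: [-0.5, 0.6, 6.5]
grip_width: 0.0073
grasp_force: 59.0
```

apply_moves(targets=[[[0.03, -0.3, 0, 0, -1], [0.03, -0.3, 0, 0, -1], [0.03, -0.3, 0, 0, -1], [0.03, -0.3, 0, 0, -1], [0.03, -0.3, 0, 0, -1], [0.03, -0.3, 0, 0, -1], [0.03, -0.3, 0, 0, -1], [0.03, -0.3, 0, 0, -1]]])

```text
clock: 3.4
eef_pos: [0.5528, -0.1187, 0.0993]
tool_rot: [-0.055, 0.998, 0.001, 0.003]
ft_force: [2.5, 3.7, 5.2]
grip_width: 0.0073
grasp_force: 58.9
```

apply_moves(targets=[[[0.03, -0.3, 0, 0, -1], [0.03, -0.3, 0, 0, -1], [0.03, -0.3, 0, 0, -1], [0.02, -0.2, 0, 0, -1], [0, 0, 0, 0, -1]]])

```text
clock: 3.82
eef_pos: [0.5579, -0.165, 0.0993]
tool_rot: [-0.054, 0.999, -0.001, 0.003]
ft_force: [4.2, -2.0, 4.5]
grip_width: 0.0076
grasp_force: 59.0
```

apply_moves(targets=[[[0.01, -0.08, 0, 0, -1], [0.01, -0.08, 0, 0, -1], [0.01, -0.08, 0, 0, -1], [0, 0, 0, 0, -1]]])

```text
clock: 4.15
eef_pos: [0.5583, -0.1689, 0.0993]
tool_rot: [-0.056, 0.998, 0.004, 0.003]
ft_force: [2.8, 11.2, 9.1]
grip_width: 0.0073
grasp_force: 59.6
```

apply_moves(targets=[[[0.01, -0.08, 0, 0, -1], [0.01, -0.08, 0, 0, -1], [0, 0, 0, 0, -1]]])

```text
clock: 4.4
eef_pos: [0.5583, -0.1693, 0.0992]
tool_rot: [-0.058, 0.998, 0.009, 0.002]
ft_force: [-0.3, 25.2, 14.5]
grip_width: 0.0074
grasp_force: 60.2
```

End stop reached (force rises, no more travel). Ease off, release, lift clear, and move toward the safety with a look.

apply_moves(targets=[[[0, 0.12, 0, 0, -1], [0, 0, 0, 0, -0.2], [0, 0, 0, 0, -0.2], [0, 0, 0, 0, -0.2], [0, 0, 0.4, 0, -0.2], [0, 0, 0.8, 0, -0.2], [0, 0, 1, 0, 0], [0, 0, 1, 0, 0]]])

```text
clock: 5.07
eef_pos: [0.5554, -0.1747, 0.2251]
tool_rot: [-0.054, 0.999, 0.0, -0.002]
ft_force: [1.1, -0.5, 0.4]
grip_width: 0.0427
grasp_force: 0.0
```

apply_moves(targets=[[[0, 0.5, 0.7, -7, 0], [-0.3, 0.5, 0.7, -7, 0.3], [-0.3, 0.5, 0.3, -7, 0.3], [-0.3, 0.5, 0, -7, 0.6], [-0.3, 0.5, 0, -7, 1], [0, 0.5, 0, -7, 1], [0, 0.5, 0, -7, 1], [0, 0.5, 0, -7, 1]]])

```text
clock: 5.73
eef_pos: [0.5084, -0.0142, 0.293]
tool_rot: [0.424, 0.906, -0.001, -0.0]
ft_force: [0.7, 0.5, 0.3]
grip_width: 0.0856
grasp_force: 0.0
```

```bash
python3 snap.py top 2 225 130 365 235
```

```text
scale 5.714285714285714
5.7833 [ 0.50847486 -0.01091878  0.29299209] [-0.02  0.24  0.18  1.51  0.    0.85] [ 0.1  1.1 -0.4] 0.08539363709144918
```

View pics/top2.png

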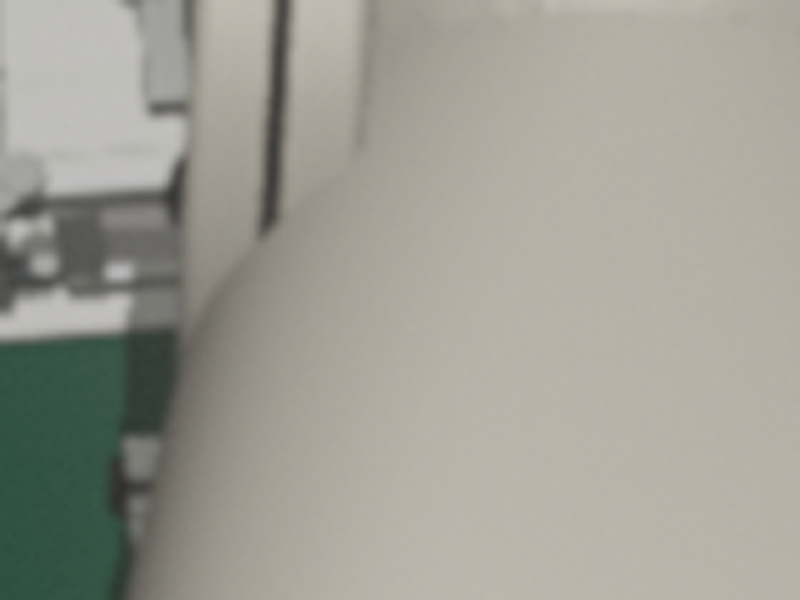

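The arm hides the station from the top camera. I'll refine the guard pose numerically from the first depth maps instead.

Run:
```python
from h import *
yaw=.108
for n in("side","top"):
    d=np.load(n+"0.npy"); K,e,R=cal(n); v,u=np.mgrid[:384,:512]
    P=e+(np.stack([u,v,np.ones_like(u)],-1)@np.linalg.inv(K).T*d[...,None])@R.T
    P=P[d>0]; q=P-[.633,-.0105,0]; c,s=np.cos(yaw),np.sin(yaw)
    g=np.c_[q[:,0]*c+q[:,1]*s,-q[:,0]*s+q[:,1]*c,q[:,2]]
    for nm,(y0,y1,z0,z1) in dict(case=(0,.055,.214,.228),tabs=(-.1,-.025,.222,.245),btn=(.01,.042,.19,.212),rail=(-.085,.1,.172,.186)).items():
        m=(g[:,0]>-.05)&(g[:,0]<.04)&(g[:,1]>y0)&(g[:,1]<y1)&(g[:,2]>z0)&(g[:,2]<z1); w=g[m]
        if len(w)<3: print(n,nm,len(w)); continue
        print(n,nm,len(w),"pct5",np.percentile(w,3,0).round(4),"med",np.median(w,0).round(4),"95",np.percentile(w,97,0).round(4))
        if nm=="tabs": print(np.sort(w[:,1]).round(3)[::max(1,len(w)//15)])
        if nm=="rail": print("slope",np.polyfit(w[:,1],w[:,0],1))
```

```text
side case 156 pct5 [-0.0141  0.007   0.2148] med [-0.0013  0.0244  0.222 ] 95 [0.0149 0.0442 0.2242]
side tabs 72 pct5 [-0.0085 -0.0793  0.2234] med [-2.000e-04 -4.450e-02  2.337e-01] 95 [ 0.0109 -0.0382  0.2382]
[-0.08  -0.079 -0.078 -0.078 -0.077 -0.077 -0.075 -0.075 -0.072 -0.044
 -0.044 -0.043 -0.043 -0.043 -0.042 -0.041 -0.04  -0.039]
side btn 71 pct5 [-0.0282  0.0111  0.193 ] med [-0.0177  0.0216  0.2061] 95 [-0.0104  0.0386  0.2115]
side rail 269 pct5 [-0.0084 -0.0796  0.1727] med [-0.0038 -0.0069  0.18  ] 95 [0.0081 0.0959 0.1851]
slope [ 0.01778692 -0.00266979]
top case 274 pct5 [-0.0132  0.0094  0.2171] med [2.000e-04 2.800e-02 2.217e-01] 95 [0.015  0.0468 0.2239]
top tabs 89 pct5 [-0.008  -0.0773  0.2241] med [-0.0003 -0.071   0.2354] 95 [ 0.0098 -0.0362  0.2377]
[-0.078 -0.077 -0.076 -0.075 -0.074 -0.073 -0.072 -0.072 -0.071 -0.071
 -0.042 -0.041 -0.04  -0.039 -0.038 -0.038 -0.037 -0.036]
top btn 84 pct5 [-0.0283  0.0112  0.1926] med [-0.019   0.0277  0.208 ] 95 [-0.0128  0.0395  0.2116]
top rail 375 pct5 [-0.0083 -0.0746  0.1732] med [-0.0024  0.0447  0.1802] 95 [0.0092 0.0962 0.1849]
slope [ 0.0235896 -0.001835 ]
```

Depth from both cameras fits origin (0.633,-0.0105), yaw 0.108 within about 1-2 mm (case, tabs and rail heights match). Safety squeeze target: TCP (0.6285,0.015,0.207), line at 6.2°.

apply_moves(targets=[[[0.3, 0.13, 0, -6.8, 0.76], [0.5, 0.13, 0, -6.8, 0.76], [0.6, 0.13, 0, -6.8, 0.76], [0.6, 0.13, 0, -6.8, 0.76], [0.6, 0.13, 0, -6.9, 0.76], [0.4, 0, 0, 0, 0.76], [0, 0, 0, 0, 0.76], [0, 0, 0, 0, 0.76]]])

```text
clock: 6.45
eef_pos: [0.629, 0.0111, 0.2916]
tool_rot: [0.668, 0.744, -0.001, -0.001]
ft_force: [-0.2, 0.0, -0.4]
grip_width: 0.0752
grasp_force: 0.0
```

```bash
python3 snap.py side 3 220 90 360 195; python3 -c "
from h import *;o=get_obs();print(o['tool_rot'],Rotation.from_quat(o['tool_rot']).as_matrix()[:,1])"
```

```text
scale 5.714285714285714
6.5 [0.62849033 0.01112874 0.29230097] [ 0.02  0.51  0.57  1.63 -0.    1.48] [-0.8 -0.3 -0.7] 0.07525843745834919
[ 6.68017464e-01  7.44144627e-01 -9.63149689e-04 -7.17589781e-04] [ 0.99420183  0.10750348 -0.00239217]
```

View pics/side3.png

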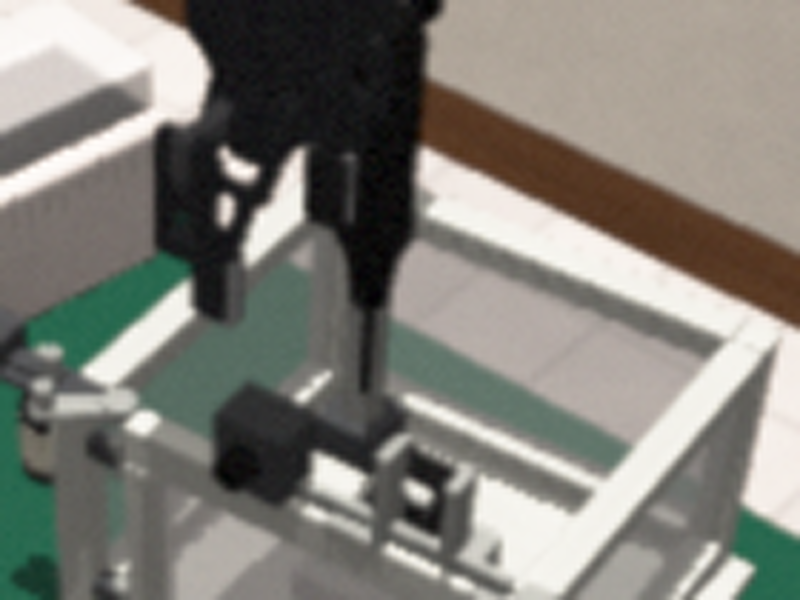

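The open jaws (pads near (220,290) and (330,200)) stand over the case at (260,430), clear of the driver. Descending.

apply_moves(targets=[[[0, 0.1, -0.4, 0, 0.76], [0, 0, -0.4, 0, 0.76], [0, 0, -0.4, 0, 0.76], [0, 0, -0.4, 0, 0.76], [0, 0, -0.3, 0, 0.76], [0, 0, -0.2, 0, 0.76], [0, 0, 0, 0, 0.76]]])

```text
clock: 7.08
eef_pos: [0.6271, 0.0155, 0.2078]
tool_rot: [0.668, 0.744, -0.001, -0.001]
ft_force: [0.3, -0.4, 0.2]
grip_width: 0.0754
grasp_force: 0.0
```

apply_moves(targets=[[[0, 0, 0, 0, 0.3], [0, 0, 0, 0, 0.1], [0, 0, 0, 0, -0.1], [0, 0, 0, 0, -0.2], [0, 0, 0, 0, -0.2]]])

```text
clock: 7.5
eef_pos: [0.6294, 0.016, 0.2101]
tool_rot: [0.668, 0.744, 0.0, 0.001]
ft_force: [0.1, -0.2, -0.8]
grip_width: 0.0344
grasp_force: 0.0
```

apply_moves(targets=[[[0, 0, 0, 0, -0.24], [0, 0, 0, 0, -0.28], [0, 0, 0, 0, -0.32], [0, 0, 0, 0, -0.36], [0, 0, 0, 0, -0.36]]])

```text
clock: 7.92
eef_pos: [0.6299, 0.0161, 0.2101]
tool_rot: [0.668, 0.744, 0.001, 0.001]
ft_force: [3.2, 0.7, 3.1]
grip_width: 0.0281
grasp_force: 45.5
```

apply_moves(targets=[[[0, 0, 0, 0, -0.7], [0, 0, 0, 0, -0.7], [0, 0, 0, 0, -0.7]]])

```text
clock: 8.17
eef_pos: [0.6298, 0.0161, 0.2101]
tool_rot: [0.668, 0.744, 0.001, 0.001]
ft_force: [3.3, 0.6, 5.4]
grip_width: 0.0279
grasp_force: 59.1
```

apply_moves(targets=[[[0, 0, 0, 0, 0.3], [0, 0, 0, 0, 0.6], [0, 0, 0, 0, 0.6], [0, 0, 0, 0, 0.6], [0, 0, 0.5, 0, 0.6], [0, 0, 0.8, 0, 0.6], [0, 0, 0.8, 0, 0.6], [0, 0, 0, 0, 0.6]]])

```text
clock: 8.83
eef_pos: [0.6309, 0.016, 0.3003]
tool_rot: [0.668, 0.744, 0.004, 0.004]
ft_force: [-0.4, -0.3, 1.0]
grip_width: 0.0681
grasp_force: 0.0
```

```bash
python3 snap.py side 4 230 130 330 205
python3 - <<'E'
from h import *
yaw=.108;n="side"
d=np.load("side4.npy"); K,e,R=cal(n); v,u=np.mgrid[:384,:512]
P=e+(np.stack([u,v,np.ones_like(u)],-1)@np.linalg.inv(K).T*d[...,None])@R.T
q=P[d>0]-[.633,-.0105,0]; c,s=np.cos(yaw),np.sin(yaw)
g=np.c_[q[:,0]*c+q[:,1]*s,-q[:,0]*s+q[:,1]*c,q[:,2]]
m=(g[:,0]>-.05)&(g[:,0]<.04)&(g[:,1]>.0)&(g[:,1]<.05)&(g[:,2]>.19)&(g[:,2]<.212); print(m.sum(),np.percentile(g[m],[2,10,50],0).round(4))
E
```

```text
scale 8.0
8.8833 [0.63053057 0.01603429 0.29747219] [ 0.03  0.5   0.57  1.63 -0.    1.49] [ 0.9 -0.3 -0.9] 0.06810300286658323
131 [[-0.0285  0.0055  0.1903]
 [-0.0274  0.0071  0.1926]
 [-0.0122  0.0187  0.2043]]
```

View pics/side4.png

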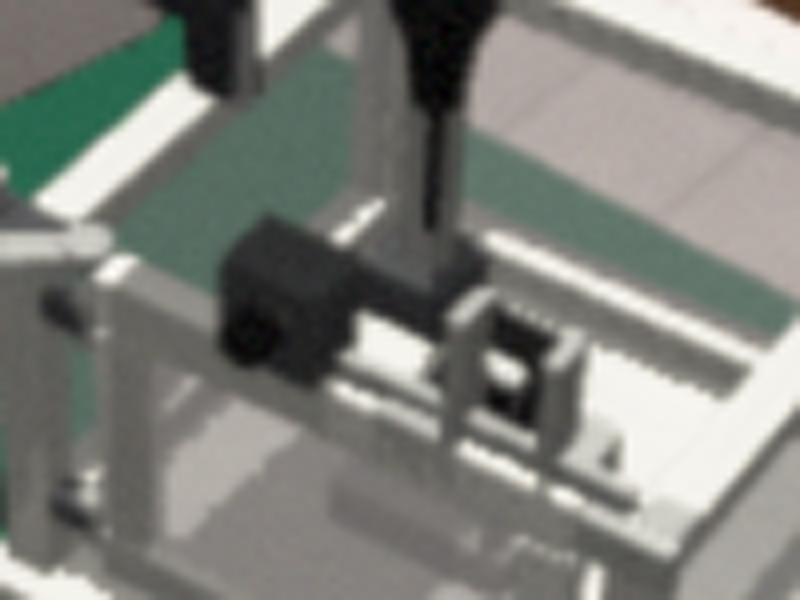

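Run:
```python
from h import *
yaw=.108
c,s=np.cos(yaw),np.sin(yaw)
W=lambda g:np.array([.633+c*g[0]-s*g[1],-.0105+s*g[0]+c*g[1],g[2]])
print("out",proj("side",W((-.03,.026,.203))),"in",proj("side",W((-.018,.026,.203))))
p0=cv2.imread("pics/side0.png")[150:190,245:285]; p1,d1=imaging.camera("side"); p1=p1[150:190,245:285]
cv2.imwrite("pics/cmp.png",cv2.resize(np.hstack([p0,p1]),None,fx=10,fy=10,interpolation=cv2.INTER_CUBIC))
for d in(np.load("side0.npy"),d1):
    v,u=np.mgrid[164:182:2,254:268:2]; print((d[164:182:2,254:268:2]*1000).astype(int))
```

```text
out [259.19281582 173.94655639] in [261.86086158 171.38527509]
[[1243 1259 1051 1046 1041 1041 1040]
 [1101 1263 1057 1052 1046 1038 1035]
 [1092 1090 1062 1051 1046 1046 1041]
 [1086 1089 1045 1043 1042 1044 1048]
 [1093 1087 1049 1043 1042 1047 1056]
 [1096 1092 1053 1043 1043 1057 1058]
 [1105 1102 1095 1086 1087 1065 1061]
 [1122 1113 1099 1096 1089 1083 1078]
 [1122 1123 1114 1105 1095 1090 1084]]
[[1248 1256 1054 1047 1043 1041 1039]
 [1097 1263 1059 1051 1046 1042 1039]
 [1096 1098 1062 1048 1041 1047 1040]
 [1087 1089 1047 1042 1045 1042 1049]
 [1093 1090 1047 1045 1042 1045 1051]
 [1097 1094 1054 1045 1043 1061 1059]
 [1104 1099 1095 1087 1083 1067 1061]
 [1118 1114 1101 1095 1086 1085 1077]
 [1130 1121 1115 1107 1093 1088 1083]]
```

View pics/cmp.png

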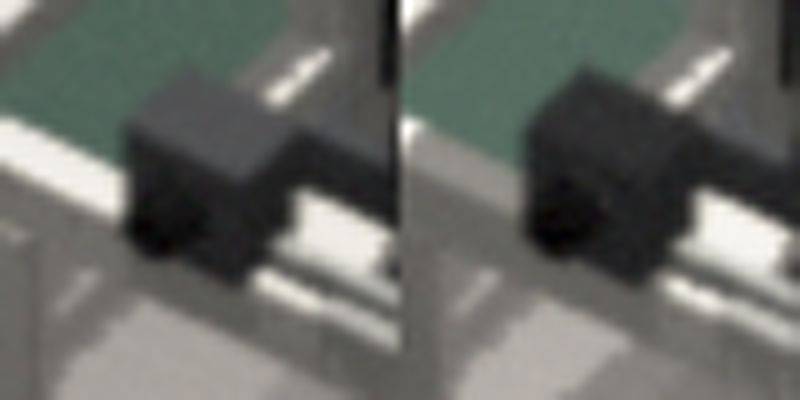

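The two crops (before/after) and the depths are identical, so the button at (160,210) is still out. The width matched the bare 30 mm case, so the pads gripped above the button. I'll repeat about 17 mm lower.

apply_moves(targets=[[[-0.04, 0, -0.5, 0, 0.76], [0, 0, -0.5, 0, 0.76], [0, 0, -0.5, 0, 0.76], [0, 0, -0.5, 0, 0.76], [0, 0, -0.35, 0, 0.76], [0, 0, -0.25, 0, 0.76], [0, 0, 0, 0, 0.76], [0, 0, 0, 0, 0.76]]])

```text
clock: 9.6
eef_pos: [0.6266, 0.016, 0.188]
tool_rot: [0.668, 0.744, -0.001, -0.001]
ft_force: [0.7, -0.5, 1.0]
grip_width: 0.075
grasp_force: 0.0
```

apply_moves(targets=[[[0, 0, 0, 0, 0.3], [0, 0, 0, 0, 0.1], [0, 0, 0, 0, 0.0], [0, 0, 0, 0, -0.05], [0, 0, 0, 0, -0.1], [0, 0, 0, 0, -0.1]]])

```text
clock: 10.1
eef_pos: [0.6284, 0.016, 0.1908]
tool_rot: [0.668, 0.744, 0.001, 0.001]
ft_force: [-0.5, -0.1, 5.6]
grip_width: 0.0383
grasp_force: 3.8
```

apply_moves(targets=[[[0, 0, 0, 0, -0.2], [0, 0, 0, 0, -0.3], [0, 0, 0, 0, -0.5], [0, 0, 0, 0, -0.7], [0, 0, 0, 0, -0.7]]])

```text
clock: 10.52
eef_pos: [0.6303, 0.0161, 0.1917]
tool_rot: [0.668, 0.744, 0.003, 0.003]
ft_force: [5.1, 0.4, 6.2]
grip_width: 0.0294
grasp_force: 60.8
```

The button was felt this time (3.8 N at 38 mm). Releasing and checking by depth.

apply_moves(targets=[[[0, 0, 0, 0, 0.3], [0, 0, 0, 0, 0.6], [0, 0, 0, 0, 0.76], [0, 0, 0, 0, 0.76], [0, 0, 0.8, 0, 0.76], [0, 0, 0.9, 0, 0.76], [0, 0, 0.9, 0, 0.76], [0, 0, 0, 0, 0.76]]])

```text
clock: 11.18
eef_pos: [0.63, 0.0161, 0.3016]
tool_rot: [0.668, 0.744, 0.004, 0.005]
ft_force: [-1.1, 0.0, 1.9]
grip_width: 0.0752
grasp_force: 0.0
```

Run:
```python
from h import *
p,d=imaging.camera("side"); d0=np.load("side0.npy")
print((d[164:182:2,254:268:2]*1000).astype(int)); cv2.imwrite("pics/s5.png",p)
print(get_obs()["eef_pos"],get_obs()["clock"])
```

```text
[[1248 1257 1047 1043 1045 1043 1043]
 [1099 1265 1057 1050 1052 1040 1037]
 [1093 1094 1061 1048 1047 1044 1042]
 [1088 1089 1066 1057 1055 1047 1051]
 [1090 1090 1076 1068 1061 1050 1054]
 [1097 1094 1091 1075 1065 1062 1053]
 [1106 1097 1097 1090 1080 1065 1061]
 [1124 1117 1099 1094 1087 1085 1076]
 [1127 1122 1113 1109 1093 1091 1086]]
[0.62949305 0.01608208 0.29828098] 11.2333
```

Run:
```python
from h import *
yaw=.108
c,s=np.cos(yaw),np.sin(yaw)
for k in range(2):
    if k: d=imaging.camera("side")[1]
    else: d=np.load("side0.npy")
    K,e,R=cal("side"); v,u=np.mgrid[:384,:512]
    P=e+(np.stack([u,v,np.ones_like(u)],-1)@np.linalg.inv(K).T*d[...,None])@R.T
    q=P[d>0]-[.633,-.0105,0]
    g=np.c_[q[:,0]*c+q[:,1]*s,-q[:,0]*s+q[:,1]*c,q[:,2]]
    for y0,y1 in((.018,.034),(.005,.014)):
        m=(g[:,0]>-.05)&(g[:,0]<-.005)&(g[:,1]>y0)&(g[:,1]<y1)&(g[:,2]>.196)&(g[:,2]<.21); print(m.sum(),np.sort(g[m,0]).round(4)[:14],np.median(g[m,0]))
```

```text
36 [-0.0292 -0.0286 -0.0283 -0.0279 -0.0279 -0.0278 -0.0273 -0.0273 -0.0271
 -0.027  -0.027  -0.0266 -0.0266 -0.0265] -0.02608160786474223
14 [-0.0138 -0.0135 -0.0133 -0.0126 -0.0122 -0.0121 -0.0118 -0.0111 -0.0106
 -0.0101 -0.009  -0.0089 -0.0083 -0.0079] -0.011434833246263855
20 [-0.018  -0.0177 -0.0159 -0.0154 -0.0153 -0.015  -0.015  -0.0148 -0.0148
 -0.0147 -0.0147 -0.0146 -0.0143 -0.0143] -0.014722898571342572
11 [-0.013  -0.0126 -0.0126 -0.0123 -0.0112 -0.0112 -0.0112 -0.0098 -0.0093
 -0.0081 -0.007 ] -0.011159277873681874
```

Button face went from x≈-28 mm to about -16 mm: fully in. Now turn +90° and move over the catch (TCP target 0.6386,-0.0622).

apply_moves(targets=[[[0.0, -0.2, 0, 6.95, 0.55], [0.0, -0.25, 0, 6.95, 0.55], [0.0, -0.25, 0, 6.95, 0.55], [0.0, -0.25, 0, 6.95, 0.55], [0.05, -0.25, 0, 6.95, 0.55], [0.05, -0.25, 0, 6.95, 0.55], [0.05, -0.25, 0, 6.95, 0.55], [0.08, -0.25, 0, 6.95, 0.55]]])

```text
clock: 11.95
eef_pos: [0.6357, -0.0624, 0.2909]
tool_rot: [0.241, 0.971, -0.0, -0.002]
ft_force: [0.5, -0.1, 0.5]
grip_width: 0.0661
grasp_force: 0.0
```

apply_moves(targets=[[[0, 0, 0, 6.95, 0.55], [0, 0, 0, 6.95, 0.55], [0, 0, 0, 6.95, 0.55], [0, 0, 0, 6.95, 0.55], [0, 0, 0, 6.6, 0.55], [0, 0, 0, 0, 0.55], [0, 0, 0, 0, 0.55]]])

```text
clock: 12.53
eef_pos: [0.636, -0.0619, 0.2914]
tool_rot: [-0.053, 0.999, 0.0, -0.002]
ft_force: [-0.2, -0.9, -0.2]
grip_width: 0.0657
grasp_force: 0.0
```

apply_moves(targets=[[[0.05, 0, -0.5, 0, 0.55], [0, 0, -0.5, 0, 0.55], [0, 0, -0.4, 0, 0.55], [0, 0, -0.4, 0, 0.55], [0, 0, -0.22, 0, 0.55], [0, 0, 0, 0, 0.55], [0, 0, 0, 0, 0.55]]])

```text
clock: 13.12
eef_pos: [0.6382, -0.0619, 0.212]
tool_rot: [-0.054, 0.999, 0.0, -0.001]
ft_force: [-0.4, 0.6, 0.0]
grip_width: 0.0662
grasp_force: 0.0
```

apply_moves(targets=[[[0, 0, 0, 0, 0.2], [0, 0, 0, 0, 0.0], [0, 0, 0, 0, -0.1], [0, 0, 0, 0, -0.2], [0, 0, 0, 0, -0.2]]])

```text
clock: 13.53
eef_pos: [0.6401, -0.0643, 0.2155]
tool_rot: [-0.053, 0.999, -0.002, 0.003]
ft_force: [0.1, -5.4, 6.1]
grip_width: 0.0344
grasp_force: 5.8
```

apply_moves(targets=[[[0, 0, 0, 0, -0.3], [0, 0, 0, 0, -0.4], [0, 0, 0, 0, -0.6], [0, 0, 0, 0, -1], [0, 0, 0, 0, -1], [0, 0, 0, 0, -1]]])

```text
clock: 14.03
eef_pos: [0.64, -0.0608, 0.2164]
tool_rot: [-0.055, 0.999, 0.0, 0.003]
ft_force: [-2.2, 3.4, 9.1]
grip_width: 0.0255
grasp_force: 59.1
```

Catch squeezed (25.5 mm with pad give, 60 N). Distance to hinge measures 161 mm, as it should. Swinging along the arc, 3.6° per row.

apply_moves(targets=[[[-0.253, -0.019, 0, -3.6, -1], [-0.254, -0.004, 0, -3.6, -1], [-0.254, 0.012, 0, -3.6, -1], [-0.252, 0.028, 0, -3.6, -1], [0, 0, 0, 0, -1]]])

```text
clock: 14.45
eef_pos: [0.5986, -0.0597, 0.2164]
tool_rot: [0.072, 0.997, 0.001, 0.003]
ft_force: [0.7, 3.7, 6.9]
grip_width: 0.0253
grasp_force: 60.2
```

```bash
cat > st.py <<'E'
from h import *
o=get_obs();y=Rotation.from_quat(o['tool_rot']).as_matrix()[:,1];v=o['eef_pos'][:2]-[.6211,.0989]
print(o['eef_pos'].round(4),'tool ang',6.2+90-np.degrees(np.arctan2(y[1],y[0])),'r',np.hypot(*v).round(4),'theta',(np.degrees(np.arctan2(-v[0],-v[1]))+6.2).round(1),o['ft_force'].round(1),o['ft_torque'].round(2),o['grip_width'])
E
python3 st.py
```

```text
[ 0.5986 -0.0597  0.2164] tool ang 14.460506371110398 r 0.1602 theta 14.3 [0.7 3.7 6.9] [ 0.05 -0.08 -0.02] 0.02528095334810189
```

The gate is following (14.3°). Continuing.

apply_moves(targets=[[[-0.25, 0.044, 0, -3.6, -1], [-0.247, 0.06, 0, -3.6, -1], [-0.243, 0.075, 0, -3.6, -1], [-0.237, 0.09, 0, -3.6, -1], [-0.231, 0.105, 0, -3.6, -1], [-0.224, 0.119, 0, -3.6, -1], [0, 0, 0, 0, -1]]])

```text
clock: 15.03
eef_pos: [0.5419, -0.0397, 0.2164]
tool_rot: [0.257, 0.966, 0.002, 0.003]
ft_force: [0.3, 3.3, 9.2]
grip_width: 0.0255
grasp_force: 61.1
```

apply_moves(targets=[[[-0.216, 0.133, 0, -3.6, -1], [-0.208, 0.146, 0, -3.6, -1], [-0.198, 0.159, 0, -3.6, -1], [-0.188, 0.171, 0, -3.6, -1], [-0.176, 0.183, 0, -3.6, -1], [-0.165, 0.193, 0, -3.6, -1], [0, 0, 0, 0, -1]]])

```text
clock: 15.62
eef_pos: [0.4965, -0.0001, 0.2164]
tool_rot: [0.434, 0.901, 0.003, 0.003]
ft_force: [2.5, 1.8, 9.5]
grip_width: 0.0254
grasp_force: 61.7
```

```bash
python3 st.py
```

```text
[ 4.965e-01 -1.000e-04  2.164e-01] tool ang 57.58657084640809 r 0.1592 theta 57.7 [2.5 1.8 9.5] [-0.25  0.21  0.13] 0.025411940998570144
```

apply_moves(targets=[[[-0.152, 0.203, 0, -3.6, -1], [-0.139, 0.213, 0, -3.6, -1], [-0.125, 0.221, 0, -3.6, -1], [-0.111, 0.228, 0, -3.6, -1], [-0.097, 0.235, 0, -3.6, -1], [-0.082, 0.24, 0, -3.6, -1], [0, 0, 0, 0, -1]]])

```text
clock: 16.2
eef_pos: [0.4685, 0.0536, 0.2163]
tool_rot: [0.595, 0.804, 0.003, 0.002]
ft_force: [0.0, 0.3, 12.3]
grip_width: 0.0257
grasp_force: 62.1
```

apply_moves(targets=[[[-0.067, 0.245, 0, -3.6, -1], [-0.051, 0.249, 0, -3.6, -1], [-0.035, 0.252, 0, -3.6, -1], [0, 0, 0, 0, -1], [0, 0, 0, 0, -1]]])

```text
clock: 16.62
eef_pos: [0.4626, 0.0827, 0.2163]
tool_rot: [0.667, 0.745, 0.003, 0.002]
ft_force: [-0.1, 0.7, 13.9]
grip_width: 0.0259
grasp_force: 62.1
```

```bash
python3 st.py; python3 snap.py side 6 130 90 400 292
```

```text
[0.4626 0.0827 0.2163] tool ang 89.91064375015145 r 0.1594 theta 90.4 [-0.1  0.7 13.9] [-0.1   0.8   0.19] 0.025891343721307164
scale 2.962962962962963
16.6667 [0.46256021 0.08259265 0.21633052] [ 0.18  0.18 -0.1   1.29  0.    1.64] [ 1.1 -0.2 13.8] 0.025822800172350332
```

View pics/side6.png

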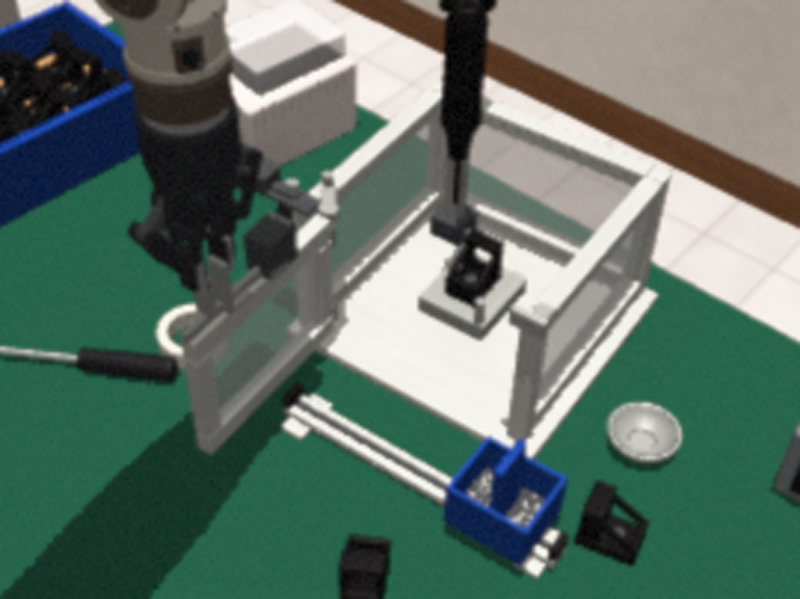

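The gate stands square to the front, held at the catch (about (215,280)). The bin is at the far end of its rail (505,500) and the bystanders are untouched. Handing in.

```bash
python3 -c "
from workcell import order; print(order.job_done())"
```

```text
the job is handed in; nothing more can be done
None
```

The job is handed in at about 17 s on the robot's clock: the bin is at the far end stop, the safety is fully in (on the second squeeze, as the first gripped above the button), and the arm is still holding the gate open at about 90°.

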